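# Proof-pull a lamp on the thick-barrelled spring gauge

### The job

Two spring pull gauges on the lamp bench each hold a lamp. On the thick-barrelled gauge, the one holding the cone-shaped lamp, take the lamp by its neck and draw it straight out of the barrel until the gauge's pointer stands beside the brass set clip, and keep it there for two seconds. Then ease it gently back fully home, never letting it snap back, and let go; leave the slim gauge with the round lamp alone.

Things in the scene. Friction and masses are not known exactly. Their poses are not given: they have to be found in the camera images.
- neck (a point): Middle of the white neck of the cone-shaped lamp clamped in the thick gauge's sprung bar, 65 mm above the table. The neck is a level round rod, 30 mm thick, 22 mm to either side along x; grip it across y. +x points into the barrel, -x is the way to pull (roughly towards the robot), z up. To -x the lamp flares to 60 mm diameter and ends at 80 mm; to +x a 38 mm thick chuck begins at 28 mm.
- pointer (a point): Tip of the thin steel pointer on the moving chuck of the thick gauge's bar: 40 mm to +x, 52 mm to +y of the neck point and 39 mm below it, 26 mm above the table, over a white scale strip. It moves with the lamp. Same axes as the neck.
- mark (a point): Middle of the inner face of the set clip, a fixed brass block 20 mm long (along the pull), 16 mm wide, 34 mm high, at the edge of the thick gauge's base on the +y side. The point is 26 mm above the table; the pointer's tip passes 3 mm from it. The clip stands 45 to 90 mm to -x of the pointer's home: pull by that difference. Same axes as the neck.
- thick_bar (a joint): How far the bar of the thick gauge is drawn out along -x, m: 0 fully home, 0.12 the end of travel; it does not turn. The spring pulls with about 2 N at home, 12 N at 90 mm, and sends it back when let go. The gauge: fixed steel barrel, 52 mm thick, 165 mm long, from 66 mm beyond the neck's home; grey base 130 mm wide, 16 mm high.
- slim_bar (a joint): How far the bar of the slim gauge (24 mm barrel, round globe lamp) is drawn out, m; 0 is home. The slim gauge stands alongside, its axis at least 0.3 m away sideways at the lamps; not to be used.

How it is judged:
By the outcome, as a careful person would: the job done as asked, in the order asked, and still so for the second after the job is handed in, with the robot touching nothing.
It also fails if it takes over 42 s, if anything falls off the work surface, if the arm or the gripper's body presses on something with over 40 N, if the wrist force passes 120 N, or if a joint passes its speed limit or range.

### The arm

A 7-joint arm with a two-finger parallel gripper is mounted at the origin on the work surface. World frame = base frame: x ahead of the robot, y to its left, z up, the work surface at z = 0. Lengths are in m, angles in rad, forces in N, time in s.
With the tool pointing down it reaches from about 0.35 to 0.9 m from the base axis. Payload 7.2 kg.
Tool frame: the origin (TCP) lies midway between the tips of the shut fingers; the grasp point (between the pads) lies 19 mm behind it; z points along the fingers, y is the direction in which the jaws open and shut (so a half turn about z gives the same grasp; the last joint's range is limited). The gripper opens to 85 mm and grips with 20 to 120 N. Pads are 22 mm wide; open, the fingers measure 114 mm over their backs; the gripper's body (76 mm by 85 mm) begins 54 mm behind the grasp point. The pads swing forward as they close: fully open they stand 13 mm farther back than shut.
Start: joints at [-1.181, 0.411, -0.013, 1.596, 0.006, 1.134, -0.082], TCP at [0.276, 0.561, 0.231] pointing down, gripper open.
Joint ranges: [-2.95, 2.95], [-0.29, 1.99], [-1.47, 1.44], [0.14, 2.54], [-1.03, 4.17], [0.13, 1.85], [-2.86, 2.86]. Speed limits (rad/s): [2.39, 2.39, 3.01, 3.01, 3.14, 3.14, 3.14].

### API

Orientations are given as a unit quaternion [x, y, z, w].
In Python, from plant import manip, optics, ticket gives the robot as it stands. The module is installed in compiled form; this text tells all that it offers.
- The arm moves only by the tool carry_out, never from a script. Its argument "plan" is one flat list of numbers, 5 for each row, row after row: the shift along the tool's x, y, z in cm, then the turn about the tool's z in rad, then the opening, from 0 (shut) to 1 (fully open). In form: [dx, dy, dz, yaw, hand, dx, dy, dz, yaw, hand, ...]. A call has 1 to 12 rows; each row is the pose to reach, as a shift and turn from the pose commanded when the call began, along the tool's axes at that moment; what a row does not reach only later rows make up. A row lasts 1/12 s, in which the tool goes at most 41.7 mm and 7.16 degrees, less where a joint would pass 70% of its speed; a pose out of reach is approached as far as the arm can. A call with a gripper value outside its range is refused whole. The fingers move at their own pace and stop on an object; the grip force is fixed at half the most. Time passes only in rows, so rows that repeat a pose let the fingers close. It gives the time, the measured TCP pose, the force and the opening at its end, in the units of the state.
- manip.state(): the state, without advancing time (a new reading comes with each control period).
- optics.capture(name): name is "scene" or "top" or "wrist"; returns the picture (480x640x3 uint8, red, green, blue); there is no depth.
- optics.calibration(name): a dict with "mtx" (3x3 intrinsics, pixels), "pose" (4x4, takes a point from camera to world coordinates); the wrist camera has in their place "hand_eye" (4x4, takes a point from camera to tool coordinates, whose origin is the TCP and whose axes are the flange's). Camera axes: x right, y up, looking along -z (the intrinsics and any distortion apply to the point x, -y, -z); pixel columns grow to the right and rows downward; lengths in m; the calibration is good to about 2 mm. A picture is of the moment at which its call begins: read the wrist's pose just before it. calibration takes no time and is no camera call.
- ticket.finish_job(): hands the job in, once; it reports no verdict.
The state is a dict: "time": time; "joints": joint angles; "joint_vel": joint speeds; "tau": joint torques, N m; "position": TCP position; "orientation": TCP orientation; "force": force on the tool from outside, world axes, zero at the start; "wrist_torque": the same for the moment, N m; "gripper_width": opening from 0.0 (shut) to 1.0 (fully open).
Only numpy, scipy, OpenCV 4.12 (cv2) and the standard library are available. Lean on these libraries where they do the work, as an engineer would, in place of code of your own. Each camera call takes 0.05 s, during which the arm holds its last target.

## Working session

There is one attempt and no reset: what is moved stays moved. The work goes in short steps, Python scripts to look and compute and a tool call to move; the robot and the scene stay as the last step left them, time stands still between calls to the robot, and variables do not carry over. Pictures are saved under pics/ and viewed, and the job is handed in when it is done.

Besides the shell and the picture viewer there is one more tool, called after ">>>" as name(argument=value, ...) on one line, values as JSON. carry_out: Moves the arm, as the interface text tells. Its arguments: {"type":"object","properties":{"plan":{"type":"array","items":{"type":"number"}}},"required":["plan"]}

```bash
mkdir -p pics; python3 - <<'E'
from plant import manip, optics
import cv2
s=manip.state(); print(s)
for n in ["scene","top"]:
    cv2.imwrite(f"pics/{n}0.png",optics.capture(n)[:,:,::-1]); print(n,optics.calibration(n))
print(optics.calibration("wrist"))
E
```

```text
{'time': 0.0, 'joints': array([-1.18119884,  0.41197515, -0.01272843,  1.59706832,  0.00562488,
        1.13431562, -0.0822055 ]), 'joint_vel': array([ 1.23924987e-03, -6.30555465e-04, -2.30679361e-03, -9.95046825e-06,
        8.16716288e-04, -1.40864375e-03, -1.99521049e-03]), 'tau': array([-1.15762748e-03, -6.00626278e+01,  6.81857821e-01, -2.99410397e+01,
        1.40075965e-02,  1.02757470e-02,  3.12403347e-05]), 'position': array([0.2760416 , 0.56015912, 0.23039618]), 'orientation': array([ 2.26883208e-01,  9.73921589e-01, -8.55790665e-04, -1.28048555e-04]), 'force': array([-1.23529444,  1.23846309,  0.31860201]), 'wrist_torque': array([0.03487114, 0.0042241 , 0.04900531]), 'gripper_width': 1.0007787620544977}
scene {'mtx': array([[441.1466731 ,   0.        , 323.55101423],
       [  0.        , 441.1466731 , 239.99629017],
       [  0.        ,   0.        ,   1.        ]]), 'pose': array([[-5.63300458e-01, -4.41306962e-01,  6.98527565e-01,
         1.08196613e+00],
       [ 8.26251519e-01, -2.99828182e-01,  4.76876807e-01,
         3.27971785e-01],
       [-1.01080523e-03,  8.
[... 381 characters left out ...]
      [-0.99953011,  0.01008492,  0.02894581,  0.02374112],
       [ 0.03033915,  0.19084937,  0.98115037,  0.98490099],
       [ 0.        ,  0.        ,  0.        ,  1.        ]])}
{'mtx': array([[344.25939549,   0.        , 319.99429048],
       [  0.        , 344.25939549, 245.53222419],
       [  0.        ,   0.        ,   1.        ]]), 'hand_eye': array([[-1.21446120e-03,  9.64797529e-01,  2.62990975e-01,
         6.60159532e-02],
       [ 9.99997611e-01,  6.93772177e-04,  2.07272746e-03,
        -3.98482276e-04],
       [ 1.81730651e-03,  2.62992864e-01, -9.64796067e-01,
        -1.42345373e-01],
       [ 0.00000000e+00,  0.00000000e+00,  0.00000000e+00,
         1.00000000e+00]])}
```

View pics/scene0.png

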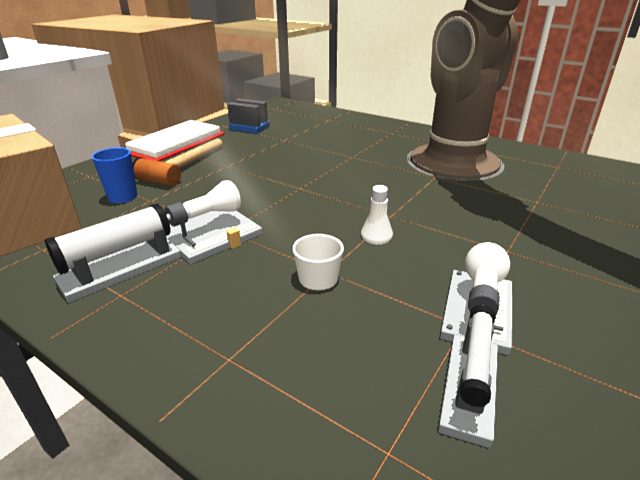

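View pics/top0.png

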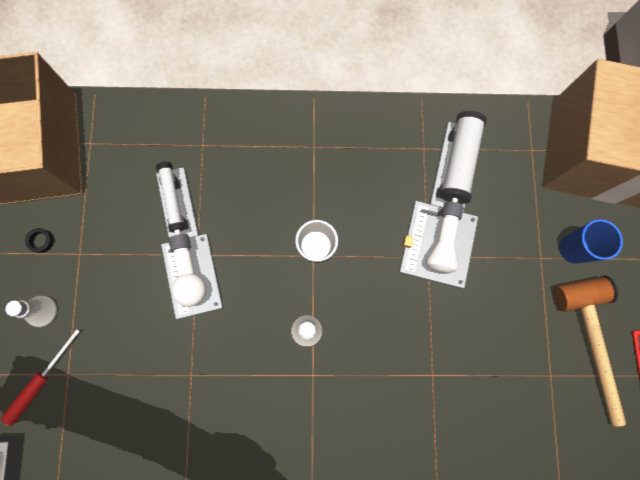

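```bash
python3 - <<'E'
import cv2
a=cv2.imread("pics/top0.png")[100:300,380:500]; cv2.imwrite("pics/tz.png",cv2.resize(a,None,fx=3,fy=3,interpolation=cv2.INTER_CUBIC))
b=cv2.imread("pics/scene0.png")[170:300,40:270]; cv2.imwrite("pics/sz.png",cv2.resize(b,None,fx=3.4,fy=3.4,interpolation=cv2.INTER_CUBIC))
E
```

```text
(no output)
```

View pics/tz.png

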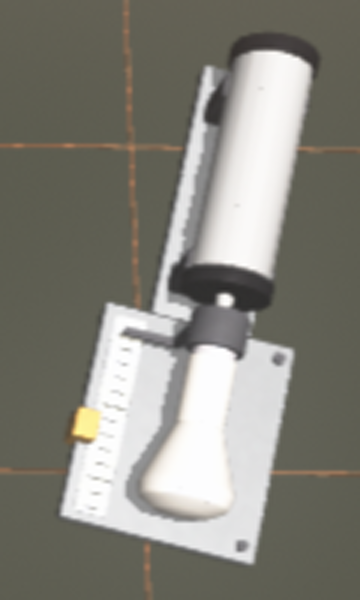

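View pics/sz.png

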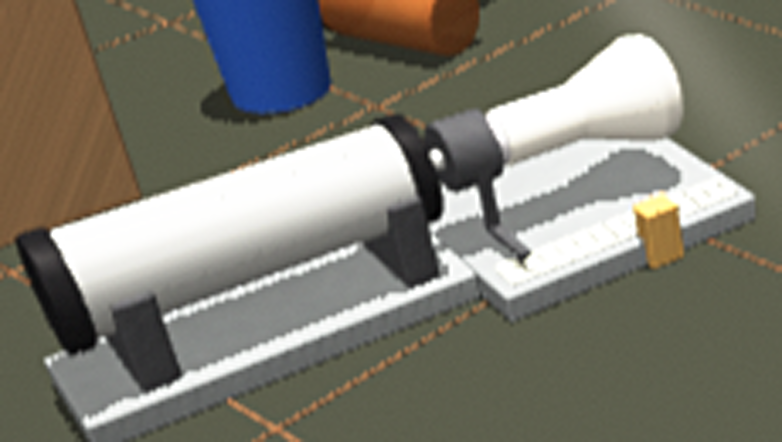

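```bash
cat > h.py <<'E'
import numpy as np, cv2
from plant import optics, manip
def cast(cal,uv,z,pose=None):
    K=cal["mtx"]; T=cal["pose"] if pose is None else pose
    d=np.linalg.solve(K,[uv[0],uv[1],1.]); d=T[:3,:3]@[d[0],-d[1],-d[2]]
    o=T[:3,3]; return o+d*(z-o[2])/d[2]
def proj(cal,p,pose=None):
    T=cal["pose"] if pose is None else pose
    c=np.linalg.inv(T)@np.r_[p,1]; v=cal["mtx"]@[c[0],-c[1],-c[2]]; return v[:2]/v[2]
E
python3 - <<'E'
from h import *
np.set_printoptions(precision=4,suppress=True)
T=optics.calibration("top");S=optics.calibration("scene")
t=lambda u,v,z:cast(T,(380+(u-1)/3,100+(v-1)/3),z)
s=lambda u,v,z:cast(S,(40+u/3.4-.3,170+v/3.4-.3),z)
fl,bl,br,fr=[t(*p,.016) for p in [(62,516),(107,303),(293,350),(254,563)]]
for n,a,b in [("left",fl,bl),("right",fr,br)]:
    d=b-a;print(n,np.linalg.norm(d),np.arctan2(d[1],d[0]))
for n,a,b in [("f",fr,fl),("b",br,bl)]:
    d=b-a;print(n,np.linalg.norm(d),np.arctan2(d[1],d[0])-np.pi/2)
pt=t(124,332,.026); ps=s(527,262,.026); print("pointer",pt,ps)
img=cv2.imread("pics/top0.png"); h=cv2.cvtColor(img,cv2.COLOR_BGR2HSV)
m=cv2.inRange(h,(18,120,120),(35,255,255)); m[:,:390]=0;m[:,430:]=0;m[:220]=0;m[260:]=0
v,u=np.nonzero(m); print(len(u),u.mean(),v.mean(),u.min(),u.max(),v.min(),v.max()); mt=cast(T,(u.mean(),v.mean()),.032)
cs=s(657,205,.034) ; print("clip",mt,cs)
nk=t(208,383,.065); ch=t(216,350,.065); print("neck",nk,"chuckend",ch, "bary", t(225,300,.065), t(272,45,.065))
print("plate",fl,bl,br,fr)
E
```

```text
left 0.14860145403398767 -0.23419134133805752
right 0.14728699121976827 -0.2328024312275183
f 0.12859981039887755 -0.2340152496350989
b 0.12840173999788848 -0.24425336478980708
pointer [ 0.6788 -0.2133  0.026 ] [ 0.6859 -0.2081  0.026 ]
14 405.64285714285717 241.85714285714286 404 409 236 246
clip [ 0.6134 -0.1793  0.032 ] [ 0.6181 -0.1833  0.034 ]
neck [ 0.636 -0.256  0.065] chuckend [ 0.6576 -0.2621  0.065 ] bary [ 0.6906 -0.2695  0.065 ] [ 0.8664 -0.3096  0.065 ]
plate [ 0.5569 -0.1705  0.016 ] [ 0.7014 -0.2049  0.016 ] [ 0.6704 -0.3295  0.016 ] [ 0.5271 -0.2955  0.016 ]
```

>>> carry_out(plan=[-1,-0.8,0,0,1,-3,-2.5,0,0,1,-6,-5,0,0,1,-9,-7.6,0,0,1,-12,-10.1,0,0,1,-15,-12.7,0,0,1,-18,-15.2,0,0,1,-21,-17.8,0,0,1,-24,-20.3,0,0,1,-27,-22.8,0,0,1,-30,-25.4,0,0,1,-33,-28,0,0,1])

```text
time: 1.1
position: [0.4485, 0.1607, 0.2313]
orientation: [0.227, 0.974, 0.0, -0.0]
force: [0.8, -0.1, 0.7]
gripper_width: 1.001
```

>>> carry_out(plan=[-3,-2.5,0,-0.02,1,-6,-5,0,-0.04,1,-9,-7.6,0,-0.06,1,-12,-10.1,0,-0.08,1,-15,-12.7,0,-0.1,1,-18,-15.2,0,-0.12,1,-21,-17.8,0,-0.14,1,-24,-20.3,0,-0.16,1,-27,-22.8,0,-0.18,1,-30,-25.4,0,-0.2,1,-33,-28,0,-0.22,1,-35,-29.5,0,-0.22,1])

```text
time: 2.1
position: [0.631, -0.2613, 0.231]
orientation: [0.12, 0.993, -0.001, -0.0]
force: [-1.2, -0.6, -0.1]
gripper_width: 1.0
```

>>> carry_out(plan=[0,0,0,0,1,0,0,0,0,1,0,0,0,0,1])

```text
time: 2.35
position: [0.6313, -0.2554, 0.2308]
orientation: [0.119, 0.993, 0.0, -0.001]
force: [0.6, 0.4, 0.5]
gripper_width: 0.998
```

```bash
python3 - <<'E'
from plant import manip, optics
import cv2,json
s=manip.state(); print(s["time"],s["position"],s["orientation"],s["force"])
cv2.imwrite("pics/w1.png",optics.capture("wrist")[:,:,::-1])
json.dump([list(s["position"]),list(s["orientation"])],open("w1.json","w"))
E
```

```text
2.35 [ 0.63127432 -0.25536838  0.23076598] [ 1.18778389e-01  9.92920504e-01  4.66958529e-04 -5.90585882e-04] [0.63329984 0.41420077 0.47840281]
```

View pics/w1.png

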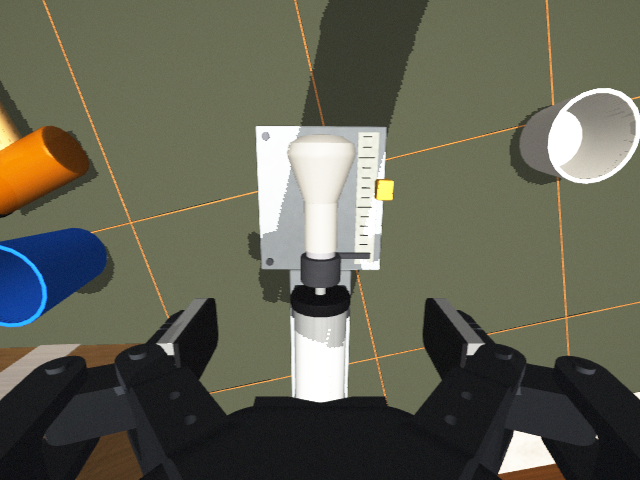

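```bash
cat >> h.py <<'E'
from scipy.spatial.transform import Rotation as R
def wpose(p,q):
    T=np.eye(4);T[:3,:3]=R.from_quat(q).as_matrix();T[:3,3]=p
    return T@optics.calibration("wrist")["hand_eye"]
E
python3 - <<'E'
from h import *
import json
a=cv2.imread("pics/w1.png")[110:310,240:420]; cv2.imwrite("pics/w1z.png",cv2.resize(a,None,fx=3,fy=3,interpolation=cv2.INTER_CUBIC))
E
```

```text
(no output)
```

View pics/w1z.png

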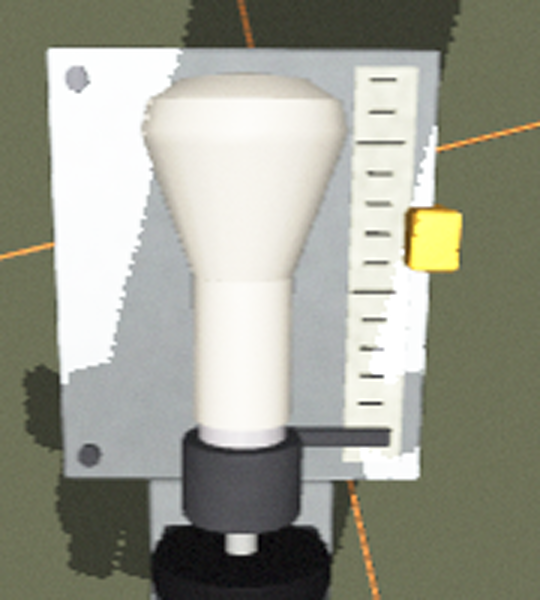

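```bash
python3 - <<'E'
from h import *
import json
np.set_printoptions(precision=4,suppress=True)
W=optics.calibration("wrist");p,q=json.load(open("w1.json"));P=wpose(p,q)
c=lambda u,v,z:cast(W,(240+(u-1)/3,110+(v-1)/3),z,P)
img=cv2.imread("pics/w1.png");h=cv2.cvtColor(img,cv2.COLOR_BGR2HSV)
m=cv2.inRange(h,(18,120,100),(35,255,255));m[:,:365]=0;m[:,400:]=0;m[:170]=0;m[215:]=0
v,u=np.nonzero(m);print(len(u),u.min(),u.max(),v.min(),v.max())
fl,bl,br,fr=[c(*k,.016) for k in [(438,50),(418,478),(67,476),(48,49)]]
for a,b in [(fl,bl),(fr,br)]:
    d=b-a;print(np.linalg.norm(d),np.arctan2(d[1],d[0]))
for a,b in [(fr,fl),(br,bl)]:
    d=b-a;print(np.linalg.norm(d),np.arctan2(d[1],d[0])-np.pi/2)
th=-.236;X=np.array([np.cos(th),np.sin(th),0]);Y=np.array([-X[1],X[0],0])
O=np.array([.632,-.256,0])
f=lambda n,w:print(n,w,"local",(w-O)@X,(w-O)@Y)
f("ptr",c(390,437,.026)); f("ptr root",c(300,437,.026))
f("clip c",c(434,239,.034)); f("cl",c(409,239,.034)); f("clip back",c(434,268,.034)); f("clip front",c(434,208,.034))
f("neck front flare",c(245,281,.065)); f("neck/chuck",c(245,430,.065)); f("nl",c(194,355,.065));f("nr",c(292,355,.065))
f("cam",P[:3,3])
S=optics.calibration("scene")
f("scene ptr",cast(S,(40+527/3.4-.3,170+262/3.4-.3),.026))
f("plate fl",fl);f("bl",bl)
E
```

```text
375 375 393 178 200
0.14796303075332723 -0.23880799446078457
0.14756443096746083 -0.24118022669906922
0.1277493108893665 -0.2418400989055569
0.12810119403397044 -0.2449466460057126
ptr [ 0.6811 -0.2148  0.026 ] local 0.038074269778541225 0.05156754741179755
ptr root [ 0.6736 -0.2454  0.026 ] local 0.037980050642372705 0.01998632735141635
clip c [ 0.6158 -0.1879  0.034 ] local -0.03165361273765138 0.06239701636522879
cl [ 0.6139 -0.1958  0.034 ] local -0.03167977353000339 0.0542539380638916
clip back [ 0.6251 -0.1897  0.034 ] local -0.022209799766338783 0.0628266701060574
clip front [ 0.606 -0.186  0.034] local -0.041597852461458786 0.06194459531347679
neck front flare [ 0.6102 -0.25    0.065 ] local -0.02257473003061766 0.0007220712996136248
neck/chuck [ 0.6554 -0.261   0.065 ] local 0.0238885418695468 0.0006145121118913656
nl [ 0.6285 -0.2705  0.065 ] local 5.50411142538802e-06 -0.014883772657240158
nr [ 0.6356 -0.2414  0.065 ] local 9.758657014224782e-05 0.01500166638095924
cam [ 0.5671 -0.2404  0.3732] local -0.06678070922152321 2.307230528368041e-05
scene ptr [ 0.6859 -0.2081  0.026 ] local 0.04121354976969765 0.05918152785304217
plate fl [ 0.5583 -0.1722  0.016 ] local -0.09121267905578766 0.06422214356869729
bl [ 0.7021 -0.2072  0.016 ] local 0.056749768366037026 0.06380666474393841
```

>>> carry_out(plan=[0,0,1,0,1,0,0,3,0,1,0,0,5.5,0,1,0,0,8,0,1,0,0,10.5,0,1,0,0,13,0,1,0,0,15,0,1,0,0,17,0,1,0,0,18.3,0,1,0,0,18.8,0,1,0,0,18.8,0,1,0,0,18.8,0,1])

```text
time: 3.4
position: [0.6325, -0.2555, 0.044]
orientation: [0.118, 0.993, -0.0, 0.0]
force: [-0.6, -0.4, 0.7]
gripper_width: 1.002
```

```bash
python3 - <<'E'
from plant import manip, optics
import cv2
s=manip.state(); print(s["time"],s["position"],s["orientation"],s["force"])
cv2.imwrite("pics/w2.png",optics.capture("wrist")[:,:,::-1])
E
```

```text
3.4 [ 0.63254468 -0.25552548  0.04398401] [ 1.18380373e-01  9.92968228e-01 -8.48497598e-05  4.21639490e-04] [-0.60315779 -0.39725248  0.70882678]
```

View pics/w2.png

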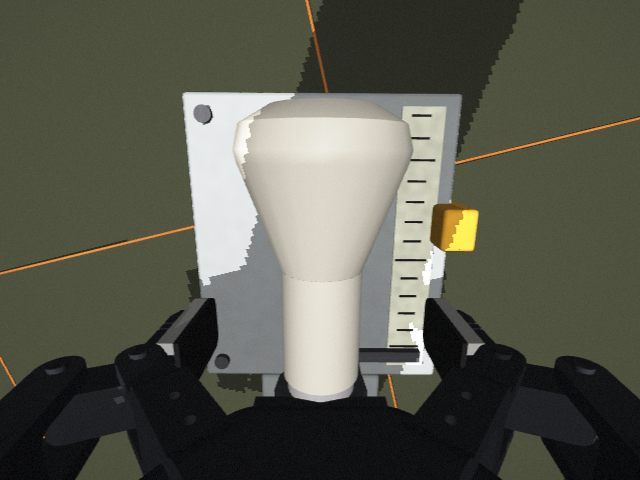

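>>> carry_out(plan=[0,0,0,0,0.6,0,0,0,0,0.4,0,0,0,0,0.2,0,0,0,0,0.1,0,0,0,0,0.1,0,0,0,0,0.1,0,0,0,0,0,0,0,0,0,0,0,0,0,0,0,0,0,0,0,0])

```text
time: 4.28
position: [0.6324, -0.2552, 0.044]
orientation: [0.119, 0.993, 0.0, 0.0]
force: [-0.8, 2.7, 5.8]
gripper_width: 0.33
```

```bash
python3 - <<'E'
from plant import manip, optics
import cv2
s=manip.state(); print(s["time"],s["position"],s["orientation"],s["force"],s["gripper_width"])
cv2.imwrite("pics/w3.png",optics.capture("wrist")[:,:,::-1])
E
```

```text
4.2833 [ 0.63243154 -0.25519504  0.0439738 ] [1.18559601e-01 9.92946811e-01 4.04307418e-04 2.97849967e-04] [-0.80249207  2.6531558   5.78099633] 0.33010214355783785
```

View pics/w3.png

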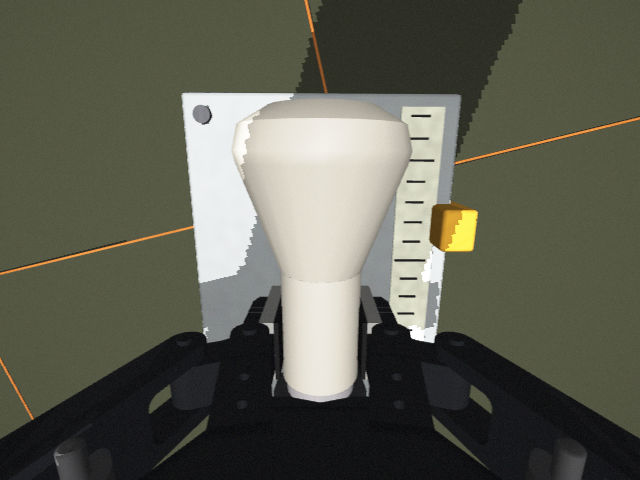

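>>> carry_out(plan=[0.2,0,0,0,0,0.6,0,0,0,0,1.0,0,0,0,0,1.4,0,0,0,0,1.8,0,0,0,0,2.2,0,0,0,0,2.6,0,0,0,0,3.0,0,0,0,0,3.4,0,0,0,0,3.8,0,0,0,0,4.1,0,0,0,0,4.3,0,0,0,0])

```text
time: 5.33
position: [0.5917, -0.2451, 0.044]
orientation: [0.118, 0.993, 0.0, 0.002]
force: [6.8, 2.4, 2.8]
gripper_width: 0.334
```

>>> carry_out(plan=[0.2,0,0,0,0,0.5,0,0,0,0,0.8,0,0,0,0,1.1,0,0,0,0,1.4,0,0,0,0,1.7,0,0,0,0,2.0,0,0,0,0,2.3,0,0,0,0,2.5,0,0,0,0,2.6,0,0,0,0,2.6,0,0,0,0,2.6,0,0,0,0])

```text
time: 6.33
position: [0.5673, -0.239, 0.044]
orientation: [0.118, 0.993, -0.0, 0.002]
force: [9.1, 1.0, 0.5]
gripper_width: 0.337
```

```bash
python3 - <<'E'
from plant import manip, optics
import cv2
s=manip.state(); print(s["time"],s["position"],s["orientation"],s["force"],s["gripper_width"])
for n in ["scene","top"]:
    im=optics.capture(n)[:,:,::-1]; cv2.imwrite(f"pics/{n}4.png",im)
    c=im[100:300,380:500] if n=="top" else im[150:300,40:270]
    cv2.imwrite(f"pics/{n}4z.png",cv2.resize(c,None,fx=3,fy=3,interpolation=cv2.INTER_CUBIC))
E
```

```text
6.3333 [ 0.56730276 -0.23904089  0.04395002] [ 1.18212906e-01  9.92985540e-01 -6.52162161e-05  2.32869659e-03] [9.11114381 1.02557951 0.52904444] 0.33681458037013934
```

View pics/scene4z.png

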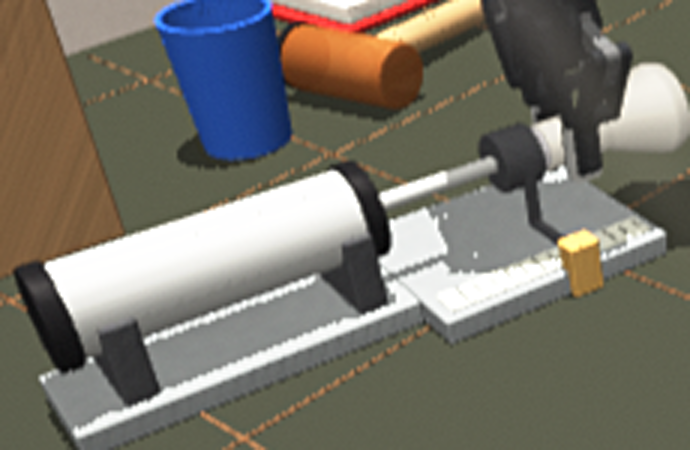

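View pics/top4z.png

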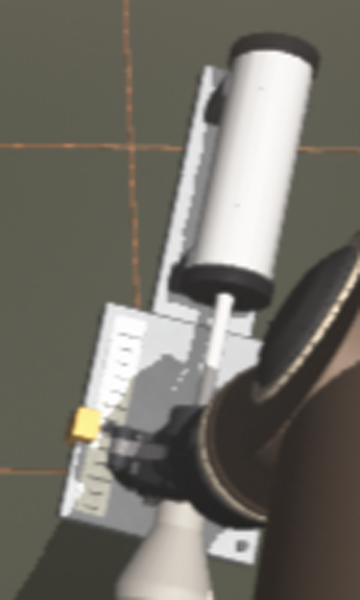

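```bash
python3 - <<'E'
from h import *
s=manip.state()
im=optics.capture("wrist")[:,:,::-1]; cv2.imwrite("pics/w4.png",im)
a=cv2.imread("pics/scene0.png")[185:265,150:270]; b=cv2.imread("pics/scene4.png")[165:245,180:300]
cv2.imwrite("pics/cmp.png",np.vstack([cv2.resize(k,None,fx=5,fy=3.7,interpolation=cv2.INTER_CUBIC) for k in (a,b)]))
E
```

```text
(no output)
```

View pics/cmp.png

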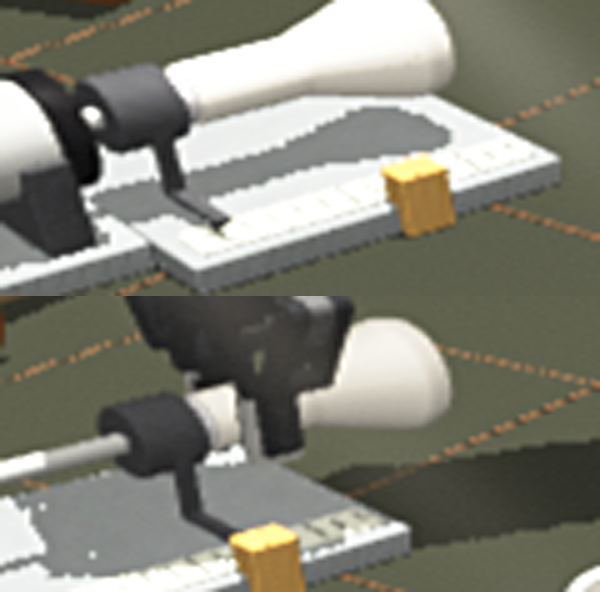

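View pics/w4.png

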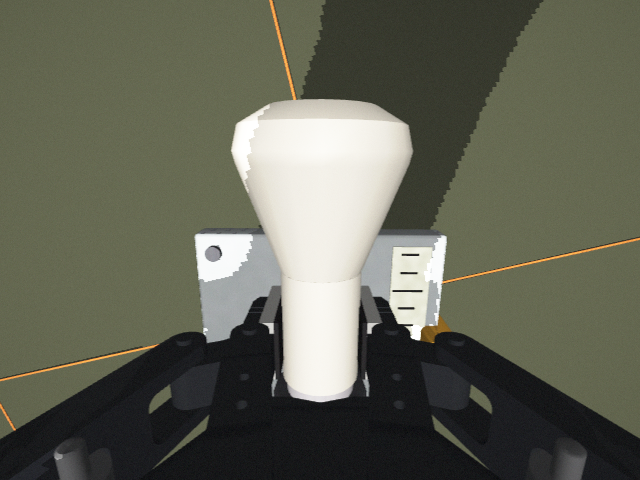

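```bash
python3 - <<'E'
from h import *
S=optics.calibration("scene")
th=-.238;X=np.array([np.cos(th),np.sin(th),0]);Y=np.array([-X[1],X[0],0]);O=np.array([.632,-.256,0])
def vp(uv,y):
    K=S["mtx"];T=S["pose"];d=np.linalg.solve(K,[uv[0],uv[1],1.]);d=T[:3,:3]@[d[0],-d[1],-d[2]]
    o=T[:3,3]; k=(y-(o-O)@Y)/(d@Y); p=o+k*d; return (p-O)@X,p[2]
b=lambda u,v:(150+u/5,185+v/3.7); a=lambda u,v:(180+u/5,165+(v-296)/3.7)
for n,y,p,q in [("elbow",0.01,(165,192),(183,516)),("chuck rear bottom",0,(118,150),(142,474)),("chuck front top",0,(165,66),(183,392)),("chuck left",0,(79,100),(101,425)),("chuck front bottom",0,(186,135),(207,455))]:
    r0,r1=vp(b(*p),y),vp(a(*q),y);print(n,r0,r1,r0[0]-r1[0])
# expected pointer/clip pixel in after-crop
s=manip.state();print((s["position"]-np.array([.63243,-.2552,.044]))@X,s["time"])
# clip from scene: top-face corners
for uv in [(382,165),(415,154),(450,166),(393,178)]:
    p=cast(S,b(*uv),.034);print((p-O)@X,(p-O)@Y)
p=cast(S,b(222,231),.026);print("ptr",(p-O)@X,(p-O)@Y)
E
```

```text
elbow (np.float64(0.03834110365178055), np.float64(0.02195571882731806)) (np.float64(-0.0295709400032086), np.float64(0.021004079467256687)) 0.06791204365498915
chuck rear bottom (np.float64(0.04698384469186495), np.float64(0.044438044787684705)) (np.float64(-0.021659564544850192), np.float64(0.04401828972311028)) 0.06864340923671514
chuck front top (np.float64(0.02236946771420448), np.float64(0.080649876134885)) (np.float64(-0.04446673553979155), np.float64(0.0817803184697683)) 0.06683620325399603
chuck left (np.float64(0.055386760688885484), np.float64(0.0745150847457044)) (np.float64(-0.010072920994411367), np.float64(0.07532713788459)) 0.06545968168329686
chuck front bottom (np.float64(0.021238094392286567), np.float64(0.04272718182689084)) (np.float64(-0.049254596708173365), np.float64(0.04484369357221424)) 0.07049269110045993
-0.06704080274514673 6.4833
-0.022794492205391172 0.058396141993597925
-0.03711698045537874 0.05734082636471379
-0.040190476065188996 0.07541669087055594
-0.01927218993003409 0.07139118928719526
ptr 0.04249273252887792 0.06082316940461037
```

```bash
python3 - <<'E'
from h import *
a=cv2.imread("pics/w2.png")[180:390,370:500]; cv2.imwrite("pics/w2z.png",cv2.resize(a,None,fx=4,fy=2.8,interpolation=cv2.INTER_CUBIC))
E
```

```text
(no output)
```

View pics/w2z.png

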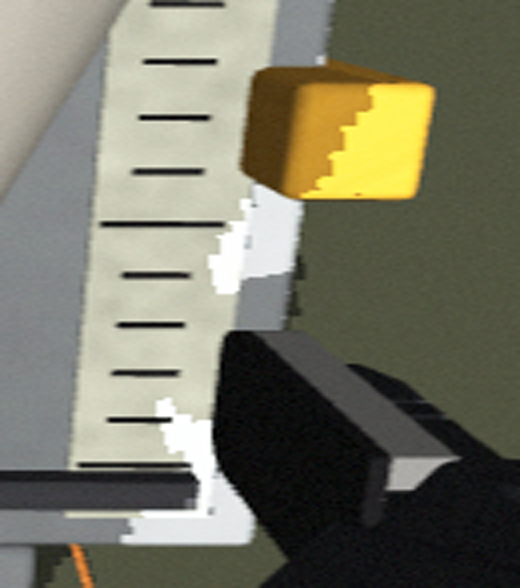

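```bash
python3 - <<'E'
from h import *
W=optics.calibration("wrist");P=wpose([ 0.63254468,-0.25552548,0.04398401],[1.18380373e-01,9.92968228e-01,-8.48497598e-05,4.21639490e-04])
th=-.238;X=np.array([np.cos(th),np.sin(th),0]);Y=np.array([-X[1],X[0],0]);O=np.array([.632,-.256,0])
def f(n,u,v,z):
    p=cast(W,(370+u/4,180+v/2.8),z,P);print(n,np.round([(p-O)@X,(p-O)@Y],4))
f("ptr",200,489,.026);f("ptr top edge",200,473,.026);f("ptr bot edge",200,507,.026)
for c in [(300,84),(435,84),(418,198),(298,198)]: f("top",*c,.034)
for c in [(255,70),(242,176)]: f("inner low",*c,.016)
f("tick long",135,464,.017);f("tick5",160,223,.017);f("tick5",155,320,.017)
E
```

```text
ptr [0.0377 0.0525]
ptr top edge [0.0343 0.0523]
ptr bot edge [0.0415 0.0528]
top [-0.0406  0.0555]
top [-0.0406  0.0705]
top [-0.0218  0.0708]
top [-0.0218  0.0571]
inner low [-0.0402  0.0562]
inner low [-0.0207  0.0562]
tick long [0.0379 0.0461]
tick5 [-0.0121  0.0461]
tick5 [0.0072 0.0468]
```

>>> carry_out(plan=[0.08,0,0,0,0,0.16,0,0,0,0,0.24,0,0,0,0,0.25,0,0,0,0,0.25,0,0,0,0,0.25,0,0,0,0])

```text
time: 6.98
position: [0.5651, -0.2385, 0.044]
orientation: [0.118, 0.993, -0.0, 0.003]
force: [9.8, 0.8, 0.3]
gripper_width: 0.334
```

```bash
python3 - <<'E'
from h import *
th=-.238;X=np.array([np.cos(th),np.sin(th),0])
s=manip.state();print((s["position"]-np.array([.63243,-.2552,.044]))@X,s["time"],s["force"],s["gripper_width"])
im=optics.capture("scene")[150:300,40:270,::-1];cv2.imwrite("pics/s5z.png",cv2.resize(im,None,fx=3,fy=3,interpolation=cv2.INTER_CUBIC))
im=optics.capture("wrist")[:,:,::-1];cv2.imwrite("pics/w5.png",im)
E
```

```text
-0.0693379865040294 6.9833 [9.8135755  0.76018696 0.3484896 ] 0.3344696867575355
```

View pics/s5z.png

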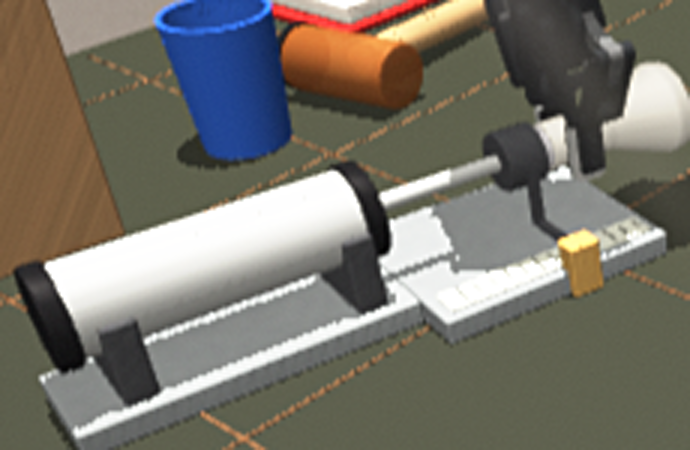

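View pics/w5.png

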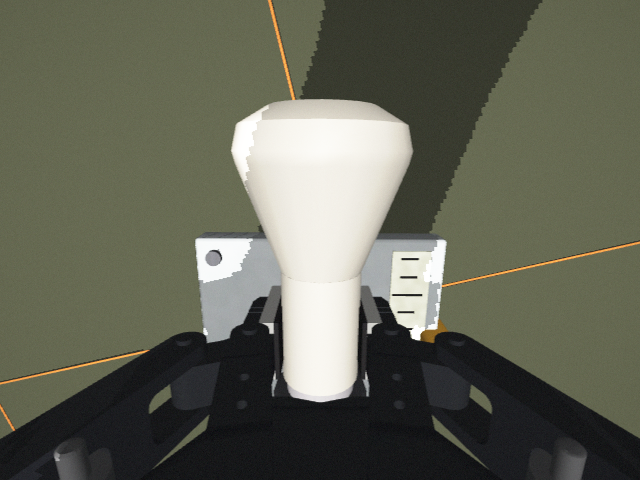

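>>> carry_out(plan=[0,0,0,0,0,0,0,0,0,0,0,0,0,0,0,0,0,0,0,0,0,0,0,0,0,0,0,0,0,0,0,0,0,0,0,0,0,0,0,0,0,0,0,0,0,0,0,0,0,0,0,0,0,0,0,0,0,0,0,0])

```text
time: 8.08
position: [0.5651, -0.2385, 0.0439]
orientation: [0.118, 0.993, -0.0, 0.002]
force: [10.2, 1.1, 0.8]
gripper_width: 0.333
```

>>> carry_out(plan=[0,0,0,0,0,0,0,0,0,0,0,0,0,0,0,0,0,0,0,0,0,0,0,0,0,0,0,0,0,0,0,0,0,0,0,0,0,0,0,0,0,0,0,0,0,0,0,0,0,0,0,0,0,0,0,0,0,0,0,0])

```text
time: 9.08
position: [0.5651, -0.2385, 0.0439]
orientation: [0.118, 0.993, -0.0, 0.002]
force: [9.3, 1.4, 0.2]
gripper_width: 0.331
```

>>> carry_out(plan=[0,0,0,0,0,0,0,0,0,0,0,0,0,0,0,0,0,0,0,0,0,0,0,0,0,0,0,0,0,0,0,0,0,0,0,0,0,0,0,0])

```text
time: 9.75
position: [0.5651, -0.2385, 0.0439]
orientation: [0.118, 0.993, -0.0, 0.002]
force: [9.7, 2.2, 0.2]
gripper_width: 0.333
```

>>> carry_out(plan=[-0.1,0,0,0,0,-0.4,0,0,0,0,-0.7,0,0,0,0,-1.0,0,0,0,0,-1.3,0,0,0,0,-1.6,0,0,0,0,-1.9,0,0,0,0,-2.2,0,0,0,0,-2.5,0,0,0,0,-2.8,0,0,0,0,-3.1,0,0,0,0,-3.4,0,0,0,0])

```text
time: 10.75
position: [0.5971, -0.2464, 0.0439]
orientation: [0.118, 0.993, 0.0, 0.001]
force: [5.4, 3.3, 4.6]
gripper_width: 0.333
```

>>> carry_out(plan=[-0.3,0,0,0,0,-0.6,0,0,0,0,-0.9,0,0,0,0,-1.2,0,0,0,0,-1.5,0,0,0,0,-1.8,0,0,0,0,-2.1,0,0,0,0,-2.4,0,0,0,0,-2.7,0,0,0,0,-2.9,0,0,0,0,-3.1,0,0,0,0,-3.2,0,0,0,0])

```text
time: 11.75
position: [0.6273, -0.254, 0.0439]
orientation: [0.118, 0.993, 0.0, 0.001]
force: [2.6, 3.1, 7.0]
gripper_width: 0.332
```

>>> carry_out(plan=[-0.1,0,0,0,0,-0.2,0,0,0,0,-0.3,0,0,0,0,-0.4,0,0,0,0,-0.45,0,0,0,0,-0.5,0,0,0,0,-0.5,0,0,0,0,-0.5,0,0,0,0])

```text
time: 12.42
position: [0.6319, -0.2551, 0.044]
orientation: [0.118, 0.993, 0.0, 0.001]
force: [1.9, 2.2, 6.9]
gripper_width: 0.329
```

```bash
python3 - <<'E'
from h import *
th=-.238;X=np.array([np.cos(th),np.sin(th),0])
s=manip.state();print((s["position"]-np.array([.63243,-.2552,.044]))@X,s["time"],s["force"],s["gripper_width"])
im=optics.capture("scene")[170:300,40:270,::-1];cv2.imwrite("pics/s6z.png",cv2.resize(im,None,fx=3.4,fy=3.4,interpolation=cv2.INTER_CUBIC))
E
```

```text
-0.0005024613018863755 12.4167 [1.87920539 2.24210603 6.87251863] 0.32917013328442746
```

View pics/s6z.png

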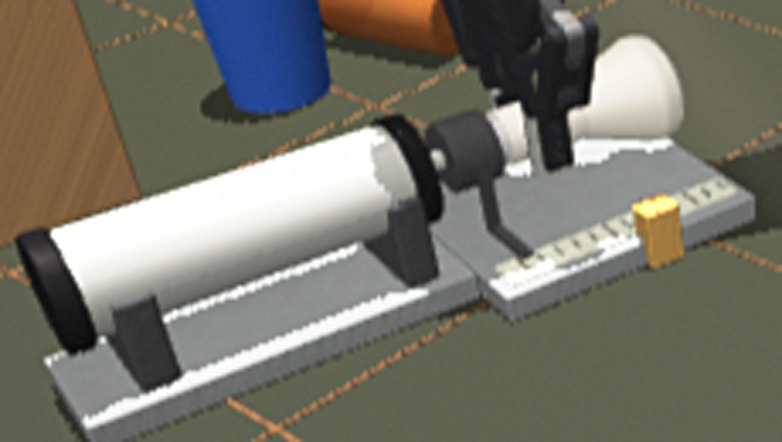

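>>> carry_out(plan=[-0.04,0,0,0,0,-0.08,0,0,0,0,-0.1,0,0,0,0,-0.1,0,0,0,0,-0.1,0,0,0,0])

```text
time: 12.88
position: [0.6324, -0.2552, 0.0439]
orientation: [0.118, 0.993, 0.0, 0.0]
force: [1.1, 3.6, 8.3]
gripper_width: 0.338
```

>>> carry_out(plan=[-0.04,0,0,0,0,-0.08,0,0,0,0,-0.1,0,0,0,0,-0.1,0,0,0,0,-0.1,0,0,0,0])

```text
time: 13.3
position: [0.6324, -0.2551, 0.0439]
orientation: [0.119, 0.993, 0.001, -0.001]
force: [-1.7, 5.0, 10.2]
gripper_width: 0.335
```

>>> carry_out(plan=[0,0,0,0,0.5,0,0,0,0,0.7,0,0,0,0,1,0,0,0,0,1,0,0,0,0,1,0,0,0,0,1,0,0,0,0,1,0,0,0,0,1,0,0,0,0,1])

```text
time: 14.05
position: [0.6336, -0.256, 0.0433]
orientation: [0.119, 0.993, 0.0, -0.0]
force: [-0.4, 0.2, -0.5]
gripper_width: 1.001
```

>>> carry_out(plan=[0,0,-0.5,0,1,0,0,-1.5,0,1,0,0,-3,0,1,0,0,-5,0,1,0,0,-7.5,0,1,0,0,-10,0,1,0,0,-12.5,0,1,0,0,-15,0,1,0,0,-17,0,1,0,0,-18.5,0,1,0,0,-18.8,0,1,0,0,-18.8,0,1])

```text
time: 15.05
position: [0.6341, -0.2564, 0.2332]
orientation: [0.119, 0.993, -0.0, 0.002]
force: [-0.4, -0.1, -1.0]
gripper_width: 0.999
```

```bash
python3 - <<'E'
from h import *
s=manip.state();print(s["position"],s["time"],s["force"],s["gripper_width"])
im=optics.capture("scene")[:,:,::-1];cv2.imwrite("pics/s7.png",im)
cv2.imwrite("pics/s7z.png",cv2.resize(im[170:300,40:270],None,fx=3.4,fy=3.4,interpolation=cv2.INTER_CUBIC))
im=optics.capture("wrist")[:,:,::-1];cv2.imwrite("pics/w7z.png",cv2.resize(im[110:310,240:420],None,fx=3,fy=3,interpolation=cv2.INTER_CUBIC))
E
```

```text
[ 0.63405785 -0.25639625  0.23323521] 15.05 [-0.4017724  -0.12367802 -0.96580819] 0.9991750648408625
```

View pics/s7z.png

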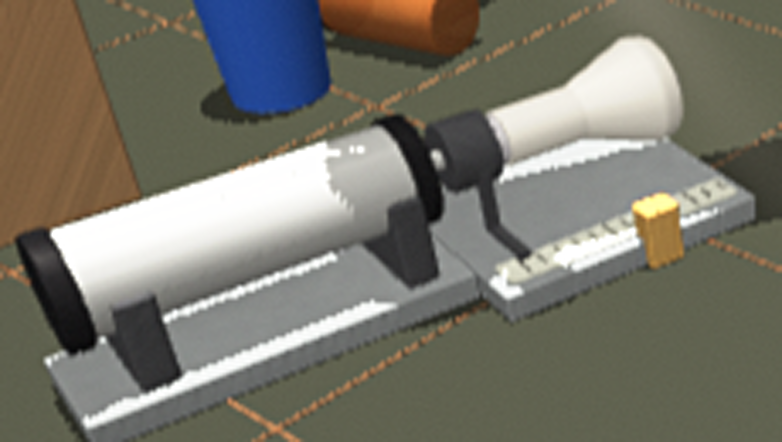

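View pics/w7z.png

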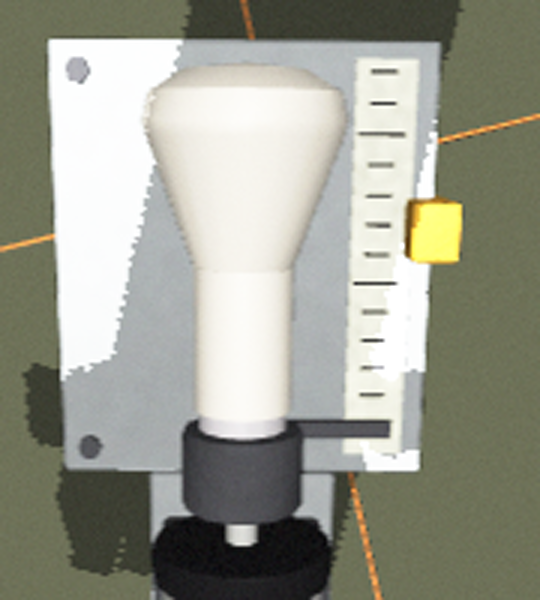

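The scene picture shows the lamp, chuck and pointer (tip near 527,258 in the crop) exactly where they were at the start. In the wrist picture the pointer is back at the scale's zero end (390,428), with the gripper clear.

```bash
python3 -c "
from plant import ticket
print(ticket.finish_job())"
```

```text
the job is handed in; nothing more can be done
None
```

The job is done and handed in at about 15 s. I gripped the cone lamp's neck, drew it out 69.3 mm so the pointer stood beside the brass clip, and held it there for about 2.8 s. I then eased it back at about 36 mm/s, slower at the end, let go and lifted clear. The slim gauge was left alone.

- **Pull distance:** the wrist camera put the clip 69 to 70 mm from the pointer's home. The scene and top cameras, which see it less clearly, gave about 72 mm. I went with the wrist figure. While the lamp was held, the fingers and the clip hid the pointer tip, so its position came from the arm's measured travel. Two checks agreed: the lamp had not slipped in the grip, and at 67.0 mm of arm travel the scene picture gave about 65 to 70 mm. I did not repeat the scene measurement after the last 2.3 mm.
- **Return home:** with the lamp back at its starting position, a further 1 mm push moved nothing and the force along the pull changed from 1.1 to -1.7 N, so it was against its stop. The last pictures show the pointer at the scale's zero, as at the start.
- **Forces:** the largest I saw was about 11.5 N, all told, at the end of the return. After release it was about zero.

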